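# Unstack the turned parts into their nests

### The job

Four finished round parts are stacked on the small stone plate on the machine-shop bench. Take the stack apart and set each part upright and flat on the floor of the nest dish of its own colour: black toothed pulley in the black nest, brass bushing in the yellow one, blue collar in the blue one, red knob in the red one. Set them down gently rather than dropping them in, and leave the oil can and the dial gauge standing where they are.

Things in the scene. Friction and masses are not known exactly. Their poses are not given: they have to be found in the camera images.
- pulley: Black plastic toothed pulley, a disc 68 mm in diameter and 30 mm tall, 0.11 to 0.22 kg. At the start it is the bottom of the stack: it stands on a light marble plate 12 mm thick and 100 mm square, with the bushing on it. Round about its own z axis (its yaw does not matter), plain vertical sides that may be gripped at any height. Origin at the centre of its underside, z up.
- bushing: Plain brass bushing, a disc 52 mm in diameter and 28 mm tall, 0.25 to 0.49 kg. At the start it stands on the pulley, with the collar on it. Round about its own z axis (its yaw does not matter), plain vertical sides that may be gripped at any height. Origin at the centre of its underside, z up.
- collar: Blue metal collar, a cylinder 38 mm in diameter and 28 mm tall, about 0.1 kg. At the start it stands on the bushing, with the knob on it. Round about its own z axis (its yaw does not matter), plain vertical sides that may be gripped at any height. Origin at the centre of its underside, z up.
- knob: Red fluted plastic knob, an upright cylinder 24 mm in diameter and 32 mm tall, about 0.03 kg. At the start it is the top of the stack, on the collar; the whole stack reaches 130 mm above the bench. Round about its own z axis (its yaw does not matter), plain vertical sides that may be gripped at any height. Origin at the centre of its underside, z up.
- nest_black: Black round shallow plastic dish fixed to the bench, the place of the pulley: floor 96 mm across inside, wall 4 mm thick (104 mm outside), floor 5 mm above the bench, rim 12 mm above the bench (7 mm above the floor). Origin at its centre on the bench surface, z up.
- nest_yellow: Yellow round shallow plastic dish fixed to the bench, the place of the bushing: floor 80 mm across inside, wall 4 mm thick (88 mm outside), floor 5 mm above the bench, rim 12 mm above the bench (7 mm above the floor). Origin at its centre on the bench surface, z up.
- nest_blue: Blue round shallow plastic dish fixed to the bench, the place of the collar: floor 66 mm across inside, wall 4 mm thick (74 mm outside), floor 5 mm above the bench, rim 12 mm above the bench (7 mm above the floor). Origin at its centre on the bench surface, z up.
- nest_red: Red round shallow plastic dish fixed to the bench, the place of the knob: floor 52 mm across inside, wall 4 mm thick (60 mm outside), floor 5 mm above the bench, rim 12 mm above the bench (7 mm above the floor). Origin at its centre on the bench surface, z up.
- oil_can: Bystander, loose: green oil can 52 mm in diameter with a steel cone and a thin brass spout, 115 mm tall. Origin at the centre of its underside. Leave alone.
- dial_gauge: Bystander, loose: dial gauge on a red 50 mm square base, with a round white 48 mm face on a short steel post, 96 mm tall. Origin at the centre of its underside, the face looks along its -x. Leave alone.
Mind the look-alikes: they are no part of the job. Of the things shaped like the collar, the blue one is meant.

How it is judged (in metres and radians):
At the end, for the whole second after the job is handed in: Every part lies upright (tilt under 0.1 rad) on the floor of its own nest (underside 2 to 8 mm above the bench), within 17 mm of the nest's centre, at rest and released; the oil can and the dial gauge still stand (tilt under 0.3 rad) within 30 mm of where they were (horizontal distance between pulley and nest_black below 0.017 m and z of pulley in the frame of nest_black between 0.002 and 0.008 m and angle between each of pulley, bushing, collar, knob's own z axis and vertical below 0.1 rad and linear speed of each of pulley, bushing, collar, knob below 0.02 m/s and horizontal distance between bushing and nest_yellow below 0.017 m and z of bushing in the frame of nest_yellow between 0.002 and 0.008 m and horizontal distance between collar and nest_blue below 0.017 m and z of collar in the frame of nest_blue between 0.002 and 0.008 m and horizontal distance between knob and nest_red below 0.017 m and z of knob in the frame of nest_red between 0.002 and 0.008 m and distance of each of oil_can, dial_gauge from where it was at the start of the episode below 0.03 m and angle between each of oil_can, dial_gauge's own z axis and vertical below 0.3 rad); the robot touches nothing.
It fails at once if the oil can or the dial gauge is shifted by more than 30 mm or knocked over (distance of any of oil_can, dial_gauge from where it was at the start of the episode above 0.03 m or angle between any of oil_can, dial_gauge's own z axis and vertical above 0.3 rad).
It fails at once if a part is dropped into its nest: it moves faster than 0.75 m/s (a free fall of about 30 mm) within 60 mm above the nest ((horizontal distance between pulley and nest_black below 0.03 m and z of pulley in the frame of nest_black below 0.06 m and linear speed of pulley above 0.75 m/s) or (horizontal distance between bushing and nest_yellow below 0.03 m and z of bushing in the frame of nest_yellow below 0.06 m and linear speed of bushing above 0.75 m/s) or (horizontal distance between collar and nest_blue below 0.03 m and z of collar in the frame of nest_blue below 0.06 m and linear speed of collar above 0.75 m/s) or (horizontal distance between knob and nest_red below 0.03 m and z of knob in the frame of nest_red below 0.06 m and linear speed of knob above 0.75 m/s)).
It also fails if it takes over 128 s, if anything falls off the work surface, if the arm or the gripper's body presses on something with over 40 N, if the wrist force passes 120 N, or if a joint passes its speed limit or range.

### The arm

A 6-joint arm with a two-finger parallel gripper is mounted at the origin on the work surface. World frame = base frame: x ahead of the robot, y to its left, z up, the work surface at z = 0. Lengths are in mm, angles in degrees, forces in N, time in s.
With the tool pointing down it reaches from about 300 to 875 mm from the base axis. Payload 6.4 kg.
Tool frame: the origin (TCP) lies at the very end of the fingers, on their centre line; the grasp point (between the pads) lies 19 mm behind it (r.hold_point_z is the distance from the TCP to the grasp point, in mm); z points along the fingers, y is the line along which they close (so a half turn about z gives the same grasp; the last joint's range is limited). The gripper opens to 85 mm and grips with 20 to 120 N. Pads are 22 mm wide; open, the fingers measure 114 mm over their backs; the gripper's body (76 mm by 85 mm) begins 54 mm behind the grasp point. The pads swing forward as they close: fully open they stand 13 mm farther back than shut.
Start: joints at [-11.82, 10.359, 92.074, -0, 77.567, -11.82], TCP at [575.014, 0.015, 231.288] pointing down, gripper open.
Joint ranges: [-171.53, 171.53], [-51.25, 118.39], [17.06, 147.69], [-65.23, 245.23], [0, 150.52], [-178.68, 178.68]. Speed limits (degrees/s): [147.25, 147.25, 172.46, 180, 180, 180].

### API

Orientations are given as [roll, pitch, yaw] about the fixed x, y, z axes, in that order (R = Rz(yaw) Ry(pitch) Rx(roll)).
In Python, from plant import r, imaging gives the robot as it stands.
- The arm moves only by the tool carry_out, never from a script. Its argument "plan" is one flat list of numbers, 4 for each row, row after row: the shift along the tool's x, y, z in mm, then the turn about the tool's z in degrees. A call has 1 to 12 rows; each row shifts and turns the commanded pose from where the row before left it, along the tool's axes as they then stand; what a row does not reach is not made up. A row lasts 1/8 s, in which the tool goes at most 62.5 mm and 10.7 degrees, less where a joint would pass 70% of its speed; a pose out of reach is approached as far as the arm can. A call is refused whole if a number of a shift passes 62.5 or a number of a turn 10.7, either way. A call with a gripper value outside its range is refused whole. "gripper" is the finger opening in mm, from 0 to 85.4, set as the call begins (left out, the last holds). The fingers move at their own pace and stop on an object; "grip_force" is the grip in N (left out, the last holds). Time passes only in rows, so rows that do not move let the fingers close. It gives the time, the measured TCP pose, the force, the opening and the grip force at its end, in the units of the state.
- r.read_state(): the state, without advancing time (a new reading comes with each control period).
- imaging.snapshot(name): name is "scene" or "side" or "wrist"; returns a dict with "frame" (400x640x3 uint8, red, green, blue), "depth" (400x640 float32, mm along the optical axis (not along the pixel's ray), 0 where there is no reading), "fx", "fy", "cx", "cy" (pixels), "T" (4x4, takes a point from camera to world coordinates); the wrist camera has in their place "hand_eye" (4x4, takes a point from camera to tool coordinates, whose origin is the TCP and whose axes are the flange's). Camera axes: x right, y up, looking along -z (the intrinsics and any distortion apply to the point x, -y, -z); pixel columns grow to the right and rows downward; lengths in mm; the calibration is good to about 2 mm. A picture is of the moment at which its call begins: read the wrist's pose just before it.
- r.job_done(): hands the job in; it is judged then, once.
The state is a dict: "time": time; "joints": joint angles; "joint_velocities": joint speeds; "joint_efforts": joint torques, N m; "ee_pos": TCP position; "tcp_rot": TCP orientation; "ft_force": force on the tool from outside, world axes, zero at the start; "torque": the same for the moment, N m; "opening": opening from 0.0 (shut) to 1.0 (fully open); "finger_force": force on a finger pad.
Only numpy, scipy, OpenCV 4.12 (cv2) and the standard library are available. Lean on these libraries where they do the work, as an engineer would, in place of code of your own. Each camera call takes 0.05 s, during which the arm holds its last target. There are 200 camera calls.

## Working session

There is one attempt and no reset: what is moved stays moved. The work goes in short steps, Python scripts to look and compute and a tool call to move; the robot and the scene stay as the last step left them, time stands still between calls to the robot, and variables do not carry over. Pictures are saved under pics/ and viewed, at most 14 in all, crops included, and the job is handed in when it is done.

Besides the shell and the picture viewer there is one more tool, called after "Request:" as name(argument=value, ...), one argument or row to a line, values as JSON. carry_out: Moves the arm, as the interface text tells. Its arguments: {"type":"object","properties":{"plan":{"type":"array","items":{"type":"number"}},"gripper":{"type":"number"},"grip_force":{"type":"number"}},"required":["plan"]}

```bash
mkdir -p pics
cat > h.py <<'E'
import numpy as np,cv2
from plant import r,imaging
def world(s,u,v,d=None):
    d=s["depth"][v,u] if d is None else d
    p=np.stack([(u-s["cx"])/s["fx"]*d,-(v-s["cy"])/s["fy"]*d,-d,np.ones_like(d)],-1)
    return (p@s["T"].T)[...,:3]
def cloud(s):
    v,u=np.mgrid[0:400,0:640]
    return world(s,u,v)
def save(n,f): cv2.imwrite(f"pics/{n}.png",cv2.cvtColor(f,cv2.COLOR_RGB2BGR))
E
python3 - <<'E'
from h import *
print(r.read_state())
for n in("scene","side"):
    s=imaging.snapshot(n);save(n,s["frame"]);np.savez(n,**s);print([k for k in s],s["T"].round(2).tolist(),s["fx"],s["depth"].min())
E
```

```text
{'time': 0.0, 'joints': array([-1.18205830e+01,  1.04024235e+01,  9.21328767e+01, -5.29629239e-04,
        7.75668018e+01, -1.18185655e+01]), 'joint_velocities': array([-0.02749082, -0.05863539,  0.02498705,  0.05416864, -0.00131154,
       -0.02731287]), 'joint_efforts': array([ 3.41415571e-04, -4.44869328e+01, -3.51340663e+01, -2.51131587e-04,
        9.11703974e-03,  3.43231875e-05]), 'ee_pos': array([5.74439713e+02, 1.27170845e-01, 2.30368655e+02]), 'tcp_rot': array([-1.79899957e+02, -2.04057931e-02,  8.99980792e+01]), 'ft_force': array([ 0.22885111, -0.05516861,  0.25671772]), 'torque': array([-0.00556844, -0.02542769,  0.01701728]), 'finger_force': 0.0, 'opening': 1.0014701487269657}
['frame', 'depth', 'fx', 'fy', 'cx', 'cy', 'T'] [[-0.06, -0.85, 0.52, 1082.54], [1.0, -0.05, 0.02, 22.5], [0.01, 0.52, 0.86, 895.56], [0.0, 0.0, 0.0, 1.0]] 446.93699673342473 0.0
['frame', 'depth', 'fx', 'fy', 'cx', 'cy', 'T'] [[0.9, 0.33, -0.28, 368.71], [-0.43, 0.68, -0.6, -437.84], [-0.0, 0.66, 0.75, 656.43], [0.0, 0.0, 0.0, 1.0]] 372.6745232385498 0.0
```

View pics/scene.png

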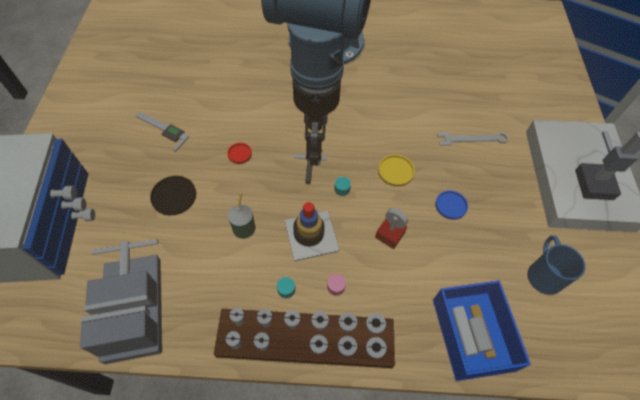

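View pics/side.png

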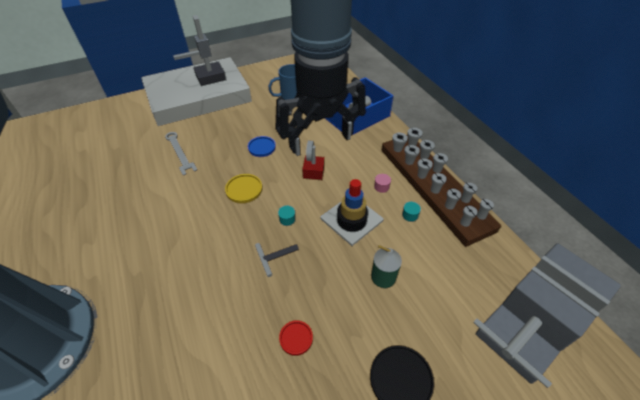

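The scene view shows the nests: red (239,153), black (173,195), yellow (396,170) and blue (451,205). The stack is at (309,225), with the oil can at (241,220) and the gauge at (393,228).
What could be taken for the collar: teal cylinder (343,186), teal cylinder (286,287), pink cylinder (337,284), and the blue ring in the stack at (309,214). By the description it is the blue one in the stack. A dark T-shaped tool also lies at about (310,165).

Run:
```python
from h import *
for n,seeds in(("scene",dict(red=(239,153),black=(173,195),yellow=(396,170),blue=(451,205))),("side",dict(red=(296,338),black=(402,376),yellow=(244,188),blue=(262,147)))):
    s=dict(np.load(n+".npz"));P=cloud(s);f=s["frame"]
    for k,(u,v) in seeds.items():
        c=f[v,u].astype(int)
        m=((abs(f.astype(int)-c).max(-1)<45)).astype(np.uint8)
        if k=="black": m=(f.max(-1)<60).astype(np.uint8)
        _,l=cv2.connectedComponents(m);q=P[(l==l[v,u])&(s["depth"]>0)]
        q=q[q[:,2]<40]
        lo,hi=np.percentile(q[:,:2],1,0),np.percentile(q[:,:2],99,0)
        (cx,cy),rad=cv2.minEnclosingCircle(q[:,:2].astype(np.float32))
        print(n,k,c,len(q),((lo+hi)/2).round(1),(hi-lo).round(1),"circ",round(cx,1),round(cy,1),round(rad,1),"z",np.percentile(q[:,2],[5,50,95]).round(1))
    # tall things
    S=dict(scene=dict(stack=(309,208),can=(241,218),gauge=(393,228)),side=dict(stack=(354,186),can=(386,265),gauge=(313,165)))[n]
    for k,(u,v) in S.items():
        g=P[v-35:v+35,u-30:u+30].reshape(-1,3)
        for a,b in((18,40),(45,68),(72,95),(100,135)):
            q=g[(g[:,2]>a)&(g[:,2]<b)]
            if len(q): print(n,k,(a,b),len(q),q.min(0).round(),q.max(0).round(), np.median(q,0).round())
s=dict(np.load("scene.npz"));c=s["frame"][180:260,265:365];save("stack",cv2.resize(c,None,fx=6,fy=6))
```

```text
scene red [168  48  38] 378 [ 431.7 -193.5] [55.2 56.1] circ 428.5 -197.8 35.2 z [ 1.9  5.7 13.2]
scene black [46 41 33] 1289 [ 562.6 -328.5] [97.1 95.8] circ 563.3 -329.0 52.7 z [ 2.4  5.  11.6]
scene yellow [177 154  55] 142161 [376.   -0.4] [1134.8 1428.4] circ -103.5 -379.9 1449.7 z [-2.9 -0.2  2.7]
scene blue [ 60  91 161] 687 [546.1 315. ] [69.5 68.2] circ 542.7 317.2 41.9 z [ 2.2  5.4 12.6]
scene stack (18, 40) 162 [504. -42.  19.] [676.  52.  40.] [661.   9.  31.]
scene stack (45, 68) 141 [629. -40.  45.] [672.  24.  68.] [665.  -6.  58.]
scene stack (72, 95) 99 [642. -31.  72.] [662.  14.  95.] [658.  -7.  83.]
scene stack (100, 135) 177 [631. -20. 100.] [660.   9. 133.] [648.  -8. 127.]
scene can (18, 40) 108 [ 628. -176.   18.] [ 662. -129.   40.] [ 657. -145.   29.]
scene can (45, 68) 192 [ 612. -180.   45.] [ 661. -129.   68.] [ 654. -147.   62.]
scene can (72, 95) 220 [ 616. -173.   72.] [ 658. -135.   95.] [ 641. -153.   78.]
scene can (100, 135) 31 [ 612. -155.  100.] [ 635. -148.  117.] [ 623. -151.  109.]
scene gauge (18, 40) 428 [610. 138.  18.] [666. 203.  40.] [6
[... 706 characters left out ...]
 stack (72, 95) 138 [623. -29.  72.] [659.  -2.  95.] [634. -24.  84.]
side stack (100, 135) 191 [631. -22. 101.] [655.   1. 131.] [640. -15. 122.]
side can (18, 40) 165 [ 610. -181.   18.] [ 651. -141.   40.] [ 619. -174.   30.]
side can (45, 68) 273 [ 610. -182.   45.] [ 661. -131.   68.] [ 620. -170.   62.]
side can (72, 95) 257 [ 616. -174.   72.] [ 653. -137.   94.] [ 630. -160.   78.]
side can (100, 135) 27 [ 612. -155.  100.] [ 631. -147.  117.] [ 619. -153.  111.]
side gauge (18, 40) 339 [599. 136.  18.] [664. 206.  37.] [628. 160.  33.]
side gauge (45, 68) 42 [611.  10.  45.] [637. 169.  68.] [630. 165.  60.]
side gauge (72, 95) 110 [610. 151.  72.] [638. 192.  95.] [621. 165.  86.]
```

View pics/stack.png

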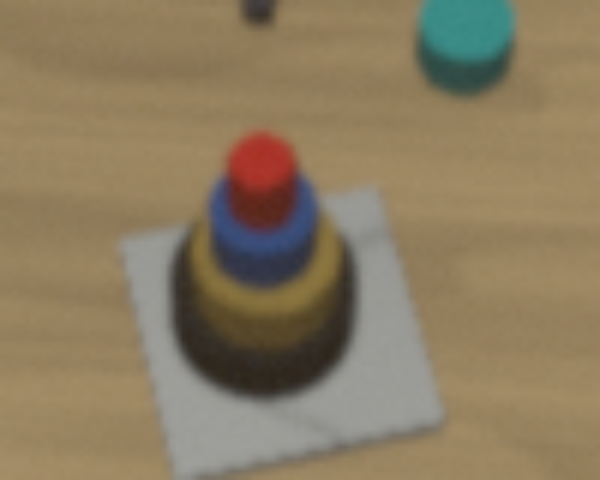

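Crop confirms the target stack: red knob (262,165), blue collar (262,235), brass and black below. The teal one is a look-alike. Next I refine the yellow nest and the stack axis.

Run:
```python
from h import *
from scipy.optimize import least_squares
for n in("scene","side"):
    s=dict(np.load(n+".npz"));P=cloud(s);h=cv2.cvtColor(s["frame"],cv2.COLOR_RGB2HSV);ok=s["depth"]>0
    for k,x,y,R,m in(("yellow",457,197,60,(h[...,0]>22)&(h[...,0]<32)&(h[...,1]>165)),("red",432,-194,40,(h[...,1]>150)),("blue",546,314,50,(h[...,0]>100)&(h[...,1]>120)),("black",562,-327,65,h[...,2]<75)):
        q=P[m&ok&(np.hypot(P[...,0]-x,P[...,1]-y)<R)&(abs(P[...,2]-5)<9)]
        lo,hi=np.percentile(q[:,:2],1,0),np.percentile(q[:,:2],99,0)
        print(n,k,len(q),"mean",q.mean(0).round(1),"box",((lo+hi)/2).round(1),(hi-lo).round(1))
    for k,a,b,R,w in(("knob",102,124,12,20),("collar",72,92,19,26),("bush",45,64,26,32),("pul",20,34,34,40)):
        q=P[ok&(P[...,2]>a)&(P[...,2]<b)&(np.hypot(P[...,0]-644,P[...,1]+8)<w)]
        o=least_squares(lambda c:np.hypot(q[:,0]-c[0],q[:,1]-c[1])-R,[644,-8],loss="soft_l1").x
        print(n,k,len(q),o.round(1))
    q=P[ok&(P[...,2]>126)&(np.hypot(P[...,0]-644,P[...,1]+8)<20)];print("top",len(q),q.mean(0).round(1))
```

```text
scene yellow 805 mean [456.3 190.8   6. ] box [458.5 190.5] [81.4 78.8]
scene red 384 mean [ 429.8 -194.3    6.5] box [ 432.6 -193.3] [56. 55.]
scene blue 641 mean [544.9 315.8   5.9] box [546.9 314.7] [68.1 66.6]
scene black 1329 mean [ 561.1 -329.7    5.7] box [ 562.7 -328. ] [98.  97.1]
scene knob 64 [641.8  -9.1]
scene collar 84 [642.   -9.1]
scene bush 100 [643.3  -7.8]
scene pul 82 [640.9  -8.9]
top 576 [641.9  -2.  287.8]
side yellow 820 mean [457.6 190.    5.3] box [457.6 188.9] [80.1 84.2]
side red 941 mean [ 431.5 -193.9    5.9] box [ 431.3 -194.5] [55. 57.]
side blue 418 mean [546.5 315.2   5.6] box [546.  313.6] [66.7 71.1]
side black 2884 mean [ 564. -325.    5.] box [ 560.5 -325.7] [97.9 87.9]
side knob 93 [643.7  -8.5]
side collar 119 [643.2  -8.7]
side bush 138 [644.6  -7.8]
side pul 119 [643.1  -8.4]
top 608 [636.1  -7.5 291.8]
```

Request:
carry_out(
  plan=[-4,34,0,0,-5,34.5,0,0,0,0,30,0,0,0,30,0,0,0,30,0,0,0,20,0,0,0,13,0,0,0,0,0,0,0,0,0],
  gripper=50,
  grip_force=25,
)

```text
time: 1.23
ee_pos: [644.3, -9.1, 109.5]
tcp_rot: [179.9, 0.0, 90.0]
ft_force: [-0.6, 0.7, 0.6]
opening: 0.586
finger_force: 0.0
```

Request:
carry_out(
  plan=[0,0,0,0,0,0,0,0,0,0,0,0,0,0,0,0,0,0,0,0,0,0,0,0,0,0,-5,0,0,0,-15,0,0,0,-30,0,0,0,-40,0,0,0,-30,0,0,0,0,0],
  gripper=10,
)

```text
time: 2.72
ee_pos: [645.4, -9.3, 232.6]
tcp_rot: [179.6, 0.1, 90.0]
ft_force: [-0.4, 0.2, 0.1]
opening: 0.272
finger_force: 24.6
```

Run:
```python
from h import *
print(r.read_state()["ee_pos"])
s=imaging.snapshot("side");save("g1",cv2.resize(s["frame"][60:300,220:460],None,fx=2.4,fy=2.4))
```

```text
[645.4128689   -9.28199176 232.56957307]
```

View pics/g1.png

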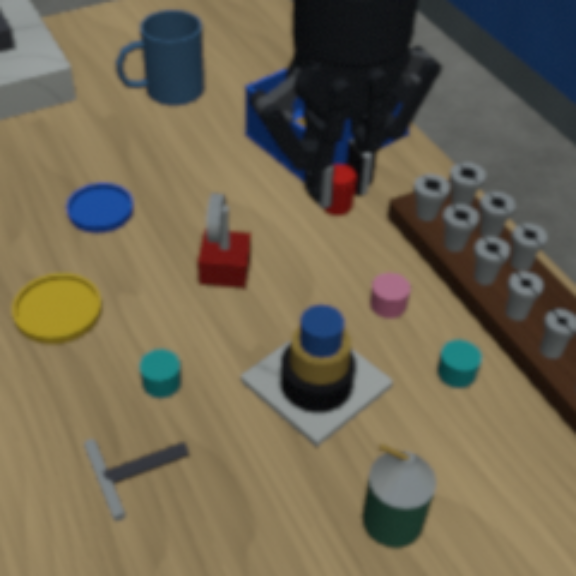

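The knob is held upright at (340,190) between the pads, and the collar stack at (318,340) is undisturbed.

Request:
carry_out(
  plan=[-15,-17,0,0,-37,-42,0,0,-37,-42,0,0,-37,-42,0,0,-37,-42,0,0,-22,-28,0,0,0,0,40,0,0,0,50,0,0,0,50,0,0,0,40,0,0,0,15,0,0,0,0,0],
)

```text
time: 4.28
ee_pos: [429.6, -193.3, 32.4]
tcp_rot: [-179.9, -0.1, 90.0]
ft_force: [0.4, -1.1, 0.6]
opening: 0.268
finger_force: 24.7
```

Run:
```python
from h import *
print(np.mean([r.read_state()["ee_pos"] for _ in range(1)],0), r.read_state()["ft_force"])
s=imaging.snapshot("side");P=cloud(s);h=cv2.cvtColor(s["frame"],cv2.COLOR_RGB2HSV)
m=(h[...,1]>150)&((h[...,0]<8)|(h[...,0]>172))&(s["depth"]>0)
q=P[m&(np.hypot(P[...,0]-432,P[...,1]+194)<45)&(P[...,2]>17)&(P[...,2]<80)]
print(len(q),q.min(0),q.max(0),np.percentile(q[:,2],[1,99]))
save("g2",cv2.resize(s["frame"][230:400,200:440],None,fx=3,fy=3))
```

```text
[ 429.63564479 -193.31224419   32.36490373] [ 0.36053219 -1.13525668  0.6243296 ]
222 [ 404.77357015 -205.64518539   19.7715408 ] [ 453.71093193 -182.79250937   70.28021906] [22.80042134 54.15980161]
```

View pics/g2.png

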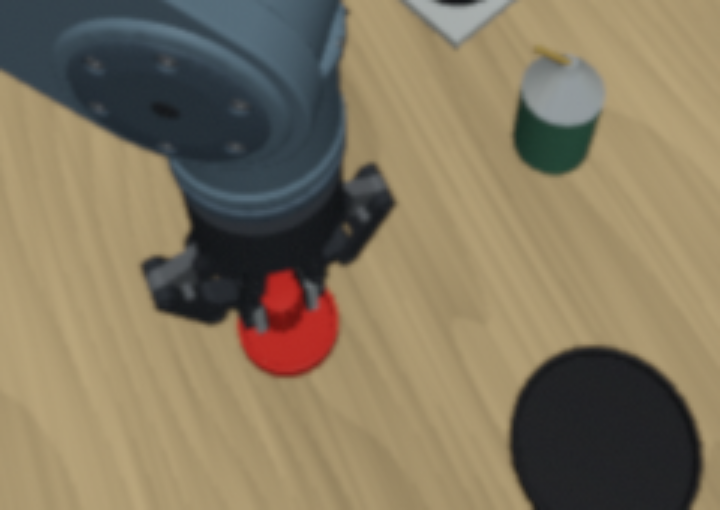

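The knob sits at crop (284,300), centred over the red nest, with its underside near z 21. Lowering it the last 16 mm.

Request:
carry_out(
  plan=[0,2,7,0,0,0,4,0,0,0,3,0,0,0,1,0,0,0,0,0,0,0,0,0],
)

```text
time: 5.08
ee_pos: [432.6, -194.1, 18.4]
tcp_rot: [180.0, 0.0, 90.0]
ft_force: [0.0, -0.3, 0.1]
opening: 0.271
finger_force: 24.7
```

Request:
carry_out(
  plan=[0,0,1,0,0,0,1,0,0,0,0,0,0,0,0,0],
)

```text
time: 5.58
ee_pos: [432.6, -194.0, 16.5]
tcp_rot: [180.0, 0.0, 90.0]
ft_force: [-1.4, 0.7, 4.5]
opening: 0.27
finger_force: 25.0
```

Request:
carry_out(
  plan=[0,0,0,0,0,0,0,0,0,0,0,0,0,0,-5,0,0,0,-25,0,0,0,-50,0,0,0,-50,0,0,0,-30,0,0,0,-20,0,37,42,0,0,37,42,0,0,37,42,0,0],
  gripper=45,
)

```text
time: 7.08
ee_pos: [559.7, -81.9, 196.9]
tcp_rot: [180.0, 0.0, 90.0]
ft_force: [-0.1, -1.0, -0.0]
opening: 0.526
finger_force: 0.0
```

Request:
carry_out(
  plan=[37,42,0,0,26,30,0,0,11.5,12.5,0,0,0,0,20,0,0,0,40,0,0,0,30,0,0,0,15,0,0,0,0,0],
  gripper=62,
)

```text
time: 8.07
ee_pos: [641.5, -9.2, 89.8]
tcp_rot: [-179.8, -0.0, 89.9]
ft_force: [0.7, -0.9, -0.0]
opening: 0.726
finger_force: 0.0
```

Run:
```python
from h import *
s=imaging.snapshot("side");P=cloud(s);h=cv2.cvtColor(s["frame"],cv2.COLOR_RGB2HSV)
m=(h[...,1]>150)&((h[...,0]<8)|(h[...,0]>172))&(s["depth"]>0)
q=P[m&(np.hypot(P[...,0]-432,P[...,1]+194)<45)&(P[...,2]>17)&(P[...,2]<80)]
q=q[q[:,2]>33];print(len(q),q.mean(0),q.max(0))
save("g3",np.vstack([cv2.resize(s["frame"][290:390,220:420],(600,300)),cv2.resize(s["frame"][150:250,270:470],(600,300))]))
```

```text
129 [ 432.40676397 -195.03778736   35.82097399] [ 443.01224489 -183.59809284   38.5971658 ]
```

View pics/g3.png

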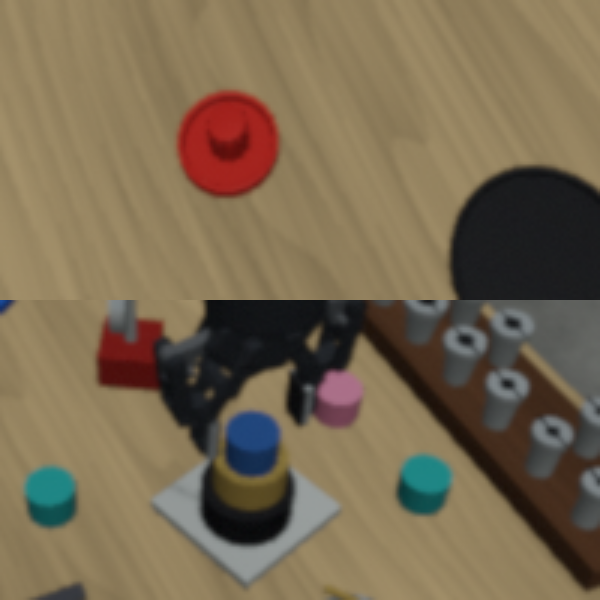

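Knob is upright and centred in the red nest at crop (228,130), with its top at z ≈ 37. The fingers straddle the collar at crop (252,440). Descend and grip.

Request:
carry_out(
  plan=[0,1.5,5,0,0,0,4,0,0,0,0,0,0,0,0,0],
)

```text
time: 8.62
ee_pos: [644.6, -8.4, 82.5]
tcp_rot: [180.0, 0.0, 90.0]
ft_force: [-0.1, 0.1, -0.0]
opening: 0.725
finger_force: 0.0
```

Request:
carry_out(
  plan=[0,0,0,0,0,0,0,0,0,0,0,0,0,0,0,0,0,0,0,0,0,0,0,0],
  gripper=25,
  grip_force=30,
)

```text
time: 9.38
ee_pos: [644.8, -8.5, 82.7]
tcp_rot: [180.0, 0.0, 90.0]
ft_force: [0.7, 0.0, 4.3]
opening: 0.429
finger_force: 30.5
```

Request:
carry_out(
  plan=[0,0,-5,0,0,0,-15,0,0,0,-35,0,0,0,-40,0,0,0,-15,0,20,-6,0,0,50,-15,0,0,55,-17,0,0,55,-17,0,0,55,-17,0,0,50,-15,0,0,27,-8,0,0],
)

```text
time: 10.88
ee_pos: [545.9, 306.7, 189.8]
tcp_rot: [-179.8, 0.0, 90.2]
ft_force: [1.0, 0.3, -0.6]
opening: 0.428
finger_force: 30.3
```

Request:
carry_out(
  plan=[11,-3,0,0,0,0,30,0,0,0,50,0,0,0,50,0,0,0,25,0,0,0,0,0,0,0,0,0],
)

```text
time: 11.75
ee_pos: [547.2, 314.4, 38.1]
tcp_rot: [179.9, -0.0, 90.0]
ft_force: [0.3, -0.4, -1.9]
opening: 0.425
finger_force: 30.4
```

Run:
```python
from h import *
s=imaging.snapshot("scene");P=cloud(s);h=cv2.cvtColor(s["frame"],cv2.COLOR_RGB2HSV)
m=(h[...,0]>100)&(h[...,0]<125)&(h[...,1]>120)&(s["depth"]>0)
q=P[m&(np.hypot(P[...,0]-546,P[...,1]-314)<40)&(P[...,2]>17)&(P[...,2]<90)]
print(len(q),q.min(0),q.max(0),np.percentile(q,[1,99],0))
save("g4",cv2.resize(s["frame"][150:300,360:560],None,fx=3,fy=3))
```

```text
92 [530.58934813 295.75654791  23.43309392] [579.76397071 320.73607556  57.65029641] [[531.00353946 295.86602593  25.41498203]
 [579.49987338 320.37449991  57.06787717]]
```

View pics/g4.png

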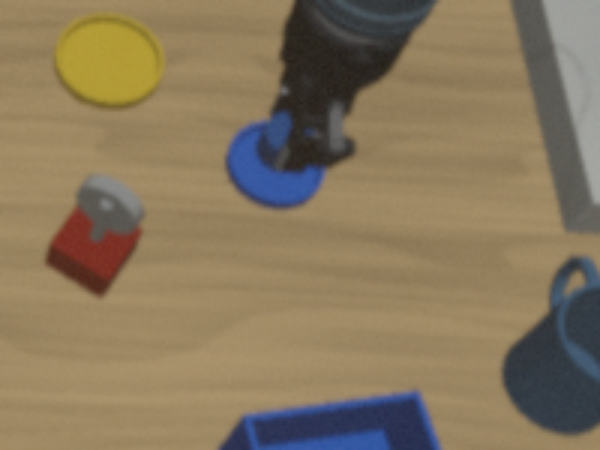

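The collar is held over the blue nest, partly hidden by the gripper at crop (280,140), and the gauge at (100,235) is untouched. Lowering to the floor, expected at TCP z ≈ 17.5.

Request:
carry_out(
  plan=[0,0,8,0,0,0,5,0,0,0,3,0,0,0,2,0,0,0,1,0,0,0,1,0,0,0,0,0,0,0,0,0],
)

```text
time: 12.8
ee_pos: [546.6, 314.6, 17.7]
tcp_rot: [180.0, -0.0, 90.0]
ft_force: [-2.0, -0.6, 3.4]
opening: 0.432
finger_force: 30.7
```

Request:
carry_out(
  plan=[0,0,0,0,0,0,0,0,0,0,0,0,0,0,-5,0,0,0,-25,0,0,0,-50,0,0,0,-50,0,0,0,-30,0,-30,9,-10,0,-55,17,0,0,-55,17,0,0,-55,17,0,0],
  gripper=56,
)

```text
time: 14.3
ee_pos: [606.9, 118.0, 187.9]
tcp_rot: [179.9, -0.0, 90.0]
ft_force: [0.9, 0.2, -0.3]
opening: 0.654
finger_force: 0.0
```

Request:
carry_out(
  plan=[-55,17,0,0,-45,13,0,0,-28,7,0,0,0,0,30,0,0,0,40,0,0,0,30,0,0,0,15,0,0,0,0,0,0,0,0,0],
  gripper=76,
)

```text
time: 15.42
ee_pos: [644.7, -8.7, 73.9]
tcp_rot: [179.9, 0.0, 90.0]
ft_force: [0.1, 0.2, -0.6]
opening: 0.892
finger_force: 0.0
```

Run:
```python
from h import *
s=imaging.snapshot("scene");P=cloud(s);h=cv2.cvtColor(s["frame"],cv2.COLOR_RGB2HSV)
m=(h[...,0]>100)&(h[...,0]<125)&(h[...,1]>120)&(s["depth"]>0)
q=P[m&(np.hypot(P[...,0]-546,P[...,1]-314)<40)&(P[...,2]>28)&(P[...,2]<90)]
print(len(q),q.mean(0))
t=imaging.snapshot("side")
save("g5",np.hstack([cv2.resize(s["frame"][160:260,400:500],(400,400)),cv2.resize(t["frame"][150:250,300:400],(400,400))]))
```

```text
179 [546.52853022 314.311693    32.85327166]
```

View pics/g5.png

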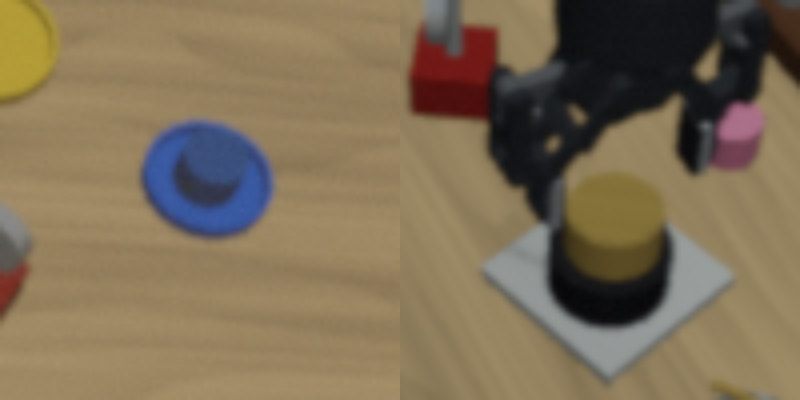

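Collar is upright and centred in the blue nest at crop (210,165), top at z 33. The fingers straddle the brass bushing at (615,225).

Request:
carry_out(
  plan=[0,-1,10,0,0,0,8,0,0,0,6,0,0,0,0,0,0,0,0,0],
)

```text
time: 16.15
ee_pos: [642.6, -8.5, 48.3]
tcp_rot: [180.0, 0.0, 90.0]
ft_force: [-0.2, -0.0, -0.0]
opening: 0.889
finger_force: 0.0
```

Request:
carry_out(
  plan=[0,0,0,0,0,0,0,0,0,0,0,0,0,0,0,0,0,0,0,0,0,0,0,0],
  gripper=38,
  grip_force=65,
)

```text
time: 16.9
ee_pos: [643.3, -8.6, 49.2]
tcp_rot: [179.9, 0.0, 90.0]
ft_force: [-0.4, 1.2, 4.6]
opening: 0.583
finger_force: 68.5
```

Request:
carry_out(
  plan=[0,0,-4,0,0,0,-12,0,0,0,-30,0,0,0,-40,0,0,0,-24,0,12,-11,0,0,35,-32,0,0,40,-37,0,0,40,-37,0,0,35,-34,0,0,25,-23,0,0,11,-11,0,0],
)

```text
time: 18.4
ee_pos: [454.1, 190.9, 156.6]
tcp_rot: [-179.8, 0.0, 90.1]
ft_force: [0.5, 0.2, -2.8]
opening: 0.586
finger_force: 68.5
```

Request:
carry_out(
  plan=[0,0,20,0,0,0,40,0,0,0,40,0,0,0,22,0,0,0,0,0,0,0,0,0],
)

```text
time: 19.15
ee_pos: [458.0, 189.5, 36.8]
tcp_rot: [180.0, -0.0, 90.0]
ft_force: [-0.0, -0.1, -2.8]
opening: 0.581
finger_force: 68.5
```

Run:
```python
from h import *
print(r.read_state()["ee_pos"])
t=imaging.snapshot("side")
save("g6",cv2.resize(t["frame"][120:250,180:380],(800,520)))
```

```text
[457.98532783 189.47593595  36.83219423]
```

View pics/g6.png

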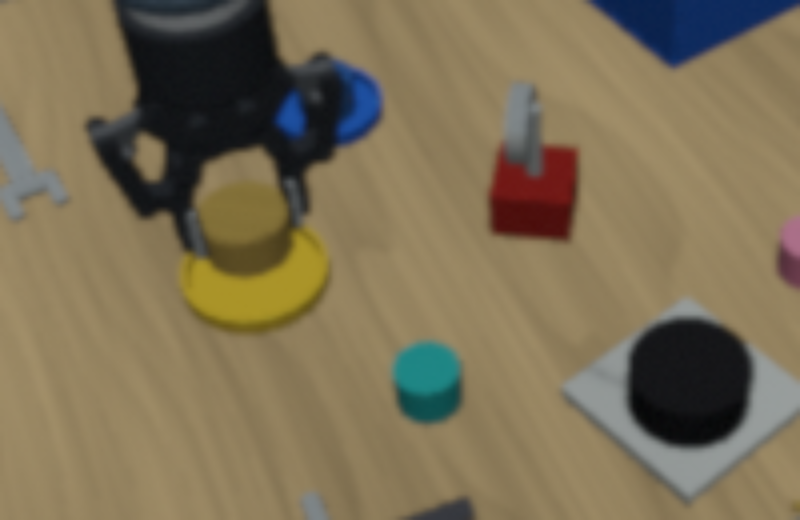

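The bushing is held upright above the yellow nest at crop (245,230), and the pulley at (690,380) stayed in place. Lowering to TCP z ≈ 12.

Request:
carry_out(
  plan=[0,0,10,0,0,0,6,0,0,0,3,0,0,0,2,0,0,0,1,0,0,0,1,0,0,0,0,0,0,0,0,0],
)

```text
time: 20.2
ee_pos: [457.6, 189.5, 13.4]
tcp_rot: [180.0, -0.0, 90.0]
ft_force: [0.1, -0.3, -3.7]
opening: 0.582
finger_force: 68.5
```

Request:
carry_out(
  plan=[0,0,1,0,0,0,1,0,0,0,0,0,0,0,0,0],
)

```text
time: 20.7
ee_pos: [457.7, 189.5, 12.2]
tcp_rot: [180.0, 0.0, 90.0]
ft_force: [-4.5, -0.9, 7.1]
opening: 0.582
finger_force: 70.0
```

Request:
carry_out(
  plan=[0,0,0,0,0,0,0,0,0,0,0,0,0,0,-5,0,0,0,-25,0,0,0,-50,0,0,0,-50,0,0,0,-20,0,-30,28,0,0,-42,39,0,0,-42,39,0,0,-42,39,0,0],
  gripper=70,
)

```text
time: 22.2
ee_pos: [603.7, 32.1, 161.7]
tcp_rot: [180.0, -0.0, 90.0]
ft_force: [0.2, 0.7, 0.3]
opening: 0.821
finger_force: 0.0
```

Request:
carry_out(
  plan=[-28,27,0,0,-14,14,0,0,0,0,20,0,0,0,40,0,0,0,35,0,0,0,15,0,0,0,0,0,0,0,0,0],
  gripper=85.4,
)

```text
time: 23.2
ee_pos: [644.5, -8.3, 52.8]
tcp_rot: [179.9, 0.0, 90.0]
ft_force: [0.2, 0.3, -0.0]
opening: 0.999
finger_force: 0.0
```

Run:
```python
from h import *
s=imaging.snapshot("scene");t=imaging.snapshot("side")
for i in(s,t):
    P=cloud(i);q=P[(i["depth"]>0)&(np.hypot(P[...,0]-458,P[...,1]-190)<45)&(P[...,2]>28)&(P[...,2]<60)];print(len(q),q.mean(0))
P=cloud(t);q=P[(t["depth"]>0)&(np.hypot(P[...,0]-643,P[...,1]+9)<45)&(P[...,2]>37)&(P[...,2]<47)&(t["frame"].max(-1)<70)];print(len(q),q.mean(0),q.min(0),q.max(0))
save("g7",np.hstack([cv2.resize(s["frame"][120:220,345:445],(400,400)),cv2.resize(t["frame"][150:250,300:400],(400,400))]))
```

```text
325 [459.74255636 190.02788457  32.65674347]
294 [457.96467878 187.9514877   31.7284997 ]
599 [640.97867885 -12.06900214  41.01329976] [608.49861911 -43.71158859  37.17504946] [673.82393901  23.2677124   44.86858475]
```

View pics/g7.png

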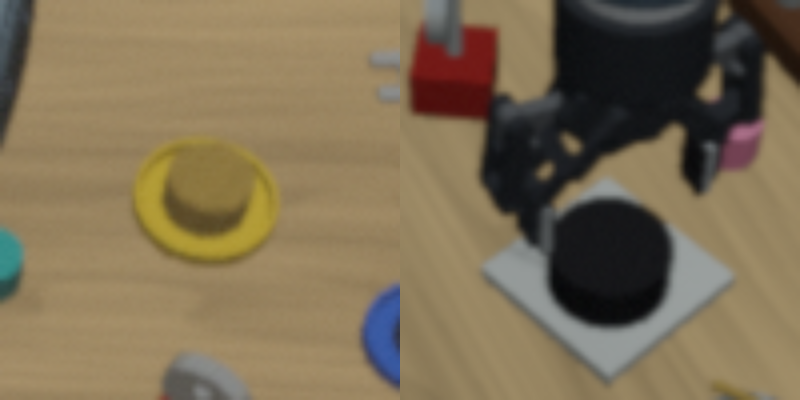

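Bushing is upright and centred in the yellow nest at crop (208,190), top at z 32. The fingers are centred around the pulley at (610,260).

Request:
carry_out(
  plan=[-1,-1.5,14,0,0,0,10,0,0,0,6,0,0,0,4,0,0,0,0,0,0,0,0,0],
)

```text
time: 24.05
ee_pos: [642.3, -9.5, 17.6]
tcp_rot: [180.0, 0.0, 90.0]
ft_force: [0.5, 0.5, 0.0]
opening: 1.006
finger_force: 0.0
```

Request:
carry_out(
  plan=[0,0,0,0,0,0,0,0,0,0,0,0,0,0,0,0,0,0,0,0],
  gripper=55,
  grip_force=45,
)

```text
time: 24.68
ee_pos: [642.6, -9.6, 18.1]
tcp_rot: [179.9, 0.0, 90.0]
ft_force: [-0.5, 1.0, 5.6]
opening: 0.776
finger_force: 51.1
```

Request:
carry_out(
  plan=[0,0,-4,0,0,0,-15,0,0,0,-40,0,0,0,-50,0,0,0,-45,0,0,0,-26,0,-18,-5,0,0,-45,-11,0,0,-55,-14,0,0,-55,-14,0,0,-55,-14,0,0,-45,-11,0,0],
)

```text
time: 26.18
ee_pos: [570.4, -285.1, 195.1]
tcp_rot: [-179.8, -0.1, 89.9]
ft_force: [0.2, -0.4, -1.0]
opening: 0.779
finger_force: 50.8
```

Request:
carry_out(
  plan=[-30,-8,0,0,-15,-4,0,0,0,0,20,0,0,0,45,0,0,0,50,0,0,0,30,0,0,0,12,0,0,0,0,0,0,0,0,0],
)

```text
time: 27.3
ee_pos: [562.1, -327.9, 41.8]
tcp_rot: [179.9, 0.1, 90.0]
ft_force: [0.1, -0.8, -1.3]
opening: 0.779
finger_force: 50.9
```

Run:
```python
from h import *
print(r.read_state()["ee_pos"])
t=imaging.snapshot("scene")
save("g8",cv2.resize(t["frame"][130:260,110:310],(800,520)))
```

```text
[ 562.11393272 -327.86368428   41.83884759]
```

View pics/g8.png

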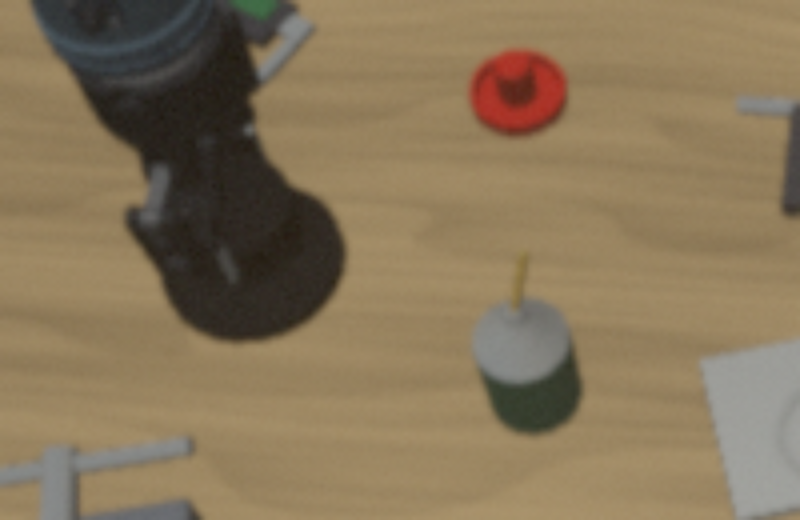

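The pulley is in the gripper over the black nest (crop 250,260), the oil can (525,360) still stands, and the marble plate is empty. Contact expected at TCP z ≈ 11.

Request:
carry_out(
  plan=[0,0,14,0,0,0,7,0,0,0,4,0,0,0,2,0,0,0,1,0,0,0,1,0,0,0,0,0,0,0,0,0],
)

```text
time: 28.35
ee_pos: [561.1, -327.6, 11.5]
tcp_rot: [180.0, 0.0, 90.0]
ft_force: [-0.1, -0.6, -0.9]
opening: 0.779
finger_force: 50.9
```

Request:
carry_out(
  plan=[0,0,1,0,0,0,1,0,0,0,0,0,0,0,0,0],
)

```text
time: 28.85
ee_pos: [561.3, -327.6, 11.0]
tcp_rot: [180.0, 0.0, 90.0]
ft_force: [-3.8, 3.8, 10.7]
opening: 0.781
finger_force: 52.1
```

Seated. Release and retreat.

Request:
carry_out(
  plan=[0,0,0,0,0,0,0,0,0,0,0,0,0,0,0,0,0,0,-5,0,0,0,-25,0,0,0,-50,0,0,0,-60,0,0,0,-60,0,30,-40,0,0,30,-40,0,0,0,0,0,0],
  gripper=85.4,
)

```text
time: 30.35
ee_pos: [478.4, -264.8, 208.7]
tcp_rot: [-179.9, -0.1, 90.0]
ft_force: [-0.1, -0.1, -0.3]
opening: 1.0
finger_force: 0.0
```

Run:
```python
from h import *
t=imaging.snapshot("side");s=imaging.snapshot("scene")
for n,i in(("scene",s),("side",t)):
    P=cloud(i)
    for k,x,y,z in(("pulley",562,-328,35),("bush",458,190,33),("collar",546.5,314.5,33),("knob",432,-194,37),("can",637,-155,78),("gauge",635,168,86)):
        q=P[(i["depth"]>0)&(np.hypot(P[...,0]-x,P[...,1]-y)<48)&(abs(P[...,2]-z)<4)]
        print(n,k,len(q),q.mean(0).round(1) if len(q) else "")
save("g9",s["frame"])
save("g10",t["frame"])
```

```text
scene pulley 615 [ 561.9 -326.2   34.8]
scene bush 317 [459.5 190.   32.7]
scene collar 190 [547.8 313.9  32.6]
scene knob 60 [ 433.5 -193.2   36.3]
scene can 123 [ 640.1 -152.9   77.6]
scene gauge 79 [629.7 174.   85.9]
side pulley 1541 [ 560.5 -328.2   34.2]
side bush 288 [458.2 188.2  31.9]
side collar 0 
side knob 132 [ 432.4 -195.1   36. ]
side can 3 [ 625.5 -163.8   78.4]
side gauge 0
```

View pics/g9.png

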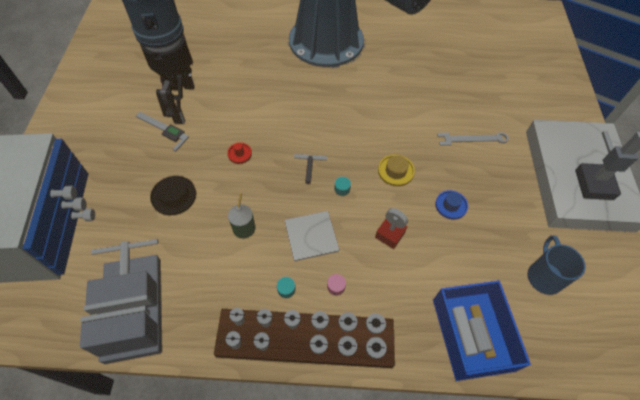

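View pics/g10.png

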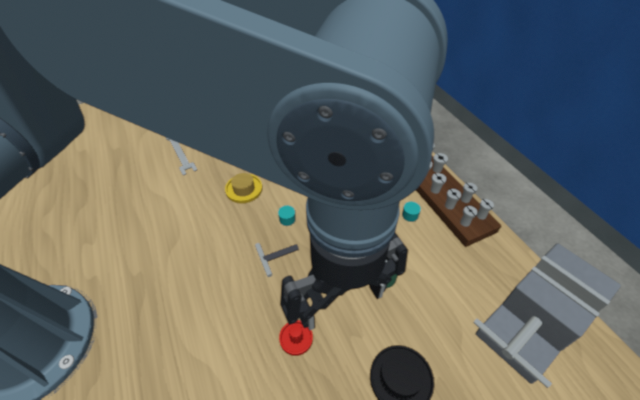

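All four parts sit upright in their nests in the scene view: pulley (173,192), knob (239,153), bushing (396,167) and collar (452,203). The oil can (241,220) and gauge (393,228) have not moved, and the gripper is clear in the air.

```bash
python3 -c "
from plant import r
print(r.job_done())"
```

```text
the job is handed in; nothing more can be done
None
```

The job is handed in: all four parts are upright on the floors of their own nests, within about 3 mm of centre by camera, the oil can and dial gauge were left standing where they were, and it took about 30 s of the 128 s; the hand-in returned no verdict.

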